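# Find the rattling biscuit tin and show it

### The arm

A 6-joint arm with a two-finger parallel gripper is mounted at the origin on the work surface. World frame = base frame: x ahead of the robot, y to its left, z up, the work surface at z = 0. Lengths are in m, angles in rad, forces in N, time in s.
With the tool pointing down it reaches from about 0.275 to 0.825 m from the base axis. Payload 5.2 kg.
Tool frame: the origin (TCP) lies at the very end of the fingers, on their centre line; the grasp point (between the pads) lies env.hold_point_z behind it (env.hold_point_z is the distance from the TCP to the grasp point, in m); y points along the fingers, x is the direction in which the jaws open and shut, and the axes are right-handed (so a half turn about y gives the same grasp; the last joint's range is limited). The gripper opens to 93 mm and grips with 3 to 60 N. Pads are 15 mm wide; open, the fingers measure 128 mm over their backs; the gripper's body (75 mm by 188 mm) begins 65 mm behind the grasp point.
Start: joints at [0.942, 0.259, 1.535, -0, 1.348, -0.203], TCP at [0.227, 0.501, 0.219] pointing down, gripper open.
Joint ranges: [-3.14, 3.14], [-0.91, 2.08], [0.19, 2.58], [-1.22, 4.36], [0.22, 2.71], [-3.12, 3.12]. Speed limits (rad/s): [2.57, 2.57, 3.14, 3.14, 3.14, 3.14].

### API

Orientations are given as a unit quaternion [w, x, y, z].
In Python, from plant import read_state, imaging, order, env gives the robot as it stands.
- The arm moves only by the tool play_rows, never from a script. Its argument "steps" is a list of rows, each a list of 3 entries, a list of its own where there are three numbers: the closure, from 0 (fully open) to 1 (shut), then the shift along the tool's x, y, z in mm, then the turn about the tool's y in degrees. In form: [[grip, [x, y, z], spin], ...]. A call has 1 to 10 rows; each row shifts and turns the commanded pose from where the row before left it, along the tool's axes as they then stand; what a row does not reach is not made up. A row lasts 1/8 s, in which the tool goes at most 62.5 mm and 10.7 degrees, less where a joint would pass 70% of its speed; a pose out of reach is approached as far as the arm can. A call with a gripper value outside its range is refused whole. The fingers move at their own pace and stop on an object; "force" is the grip in N (left out, the last holds). Time passes only in rows, so rows that do not move let the fingers close. It gives the time, the measured TCP pose, the force and the opening at its end, in the units of the state.
- read_state(): the state, without advancing time (a new reading comes with each control period).
- imaging.get_image(name): name is "side" or "top" or "wrist"; returns the picture (400x640x3 uint8, blue, green, red); there is no depth.
- imaging.camera_params(name): a dict with "fx", "fy", "cx", "cy" (pixels), "xyz" and "rotation" of the camera in the world; the wrist camera has in their place "mount" (4x4, takes a point from camera to tool coordinates, whose origin is the TCP and whose axes are the tool frame's). Camera axes: x right, y down, z forward; pixel columns grow to the right and rows downward; lengths in m; the calibration is good to about 2 mm. A picture is of the moment at which its call begins: read the wrist's pose just before it. camera_params takes no time and is no camera call.
- order.finish_job(): hands the job in, once; it reports no verdict.
The state is a dict: "t": time; "joints": joint angles; "joint_vel": joint speeds; "joint_efforts": joint torques, N m; "position": TCP position; "ee_rot": TCP orientation; "force": force on the tool from outside, world axes, zero at the start; "moment": the same for the moment, N m; "width": finger opening in m.
Only numpy, scipy, OpenCV 4.12 (cv2) and the standard library are available. Lean on these libraries where they do the work, as an engineer would, in place of code of your own. Each camera call takes 0.05 s, during which the arm holds its last target.

### The job

One of the three sealed tins on the baking sheet has a loose steel ball inside: find out which by picking tins up and shaking them, and put any sound tin back upright on the baking sheet. Finish while holding the rattling tin in the gripper, upright and still, above the middle of the orange mat and about 15 cm clear of it, with the two sound tins standing on the baking sheet; do not let go. Never bring a sound tin over the mat, and leave the biscuit box near the mat and the shaker alone.

Things in the scene. Friction and masses are not known exactly. Their poses are not given: they have to be found in the camera images.
- tin_a: one of three sealed tins that look alike: blue steel box 112 mm long (its x), 56 mm wide (its y), 80 mm high, cream lid with a brown biscuit on top, about 0.4 kg. Two are packed tight, one holds a loose ball; which one differs every time. Starts upright on the baking sheet, neighbours 125 mm or more away (centres). Grip across the 56 mm width with some 50 N. Origin: centre of its underside, z up
- tin_b: one of three sealed tins that look alike: blue steel box 112 mm long (its x), 56 mm wide (its y), 80 mm high, cream lid with a brown biscuit on top, about 0.4 kg. Two are packed tight, one holds a loose ball; which one differs every time. Starts upright on the baking sheet, neighbours 125 mm or more away (centres). Grip across the 56 mm width with some 50 N. Origin: centre of its underside, z up
- tin_c: one of three sealed tins that look alike: blue steel box 112 mm long (its x), 56 mm wide (its y), 80 mm high, cream lid with a brown biscuit on top, about 0.4 kg. Two are packed tight, one holds a loose ball; which one differs every time. Starts upright on the baking sheet, neighbours 125 mm or more away (centres). Grip across the 56 mm width with some 50 N. Origin: centre of its underside, z up
- pan: aluminium baking sheet fixed to the bench, 330 mm (its x) by 457 mm (its y), rim 24 mm high, floor 4 mm above the bench; origin: centre of its underside. The tins stand in a row along its y
- tin_rest (a point): middle of the baking sheet's floor. About the ball: 36 mm, 0.19 kg; in its level tin it rolls freely 34 mm either way along the tin's x, 6 mm along y. Shaken to and fro along x in strokes of 120 mm or more it knocks on the ends and stops at the leading one: between stops the tool moment about the tin's y differs by some 0.14 N m (sound tin: 0.03). Tipped 0.15 rad, it rolls to the low end
- mat: orange square mat fixed to the bench, 150 x 150 x 3 mm; the rattling tin is shown above it. Origin: centre of its underside
- cookie_box: bystander: clear box of biscuits, 122 x 122 x 82 mm, origin under its centre
- shaker: bystander: aluminium sugar shaker, 64 mm across, 110 mm high, origin under its centre
Not all that is in view belongs to the job. Leave any red look-alike of the tin_b alone.

How it is judged:
By the outcome, as a careful person would: the job done as asked, in the order asked, and still so for the second after the job is handed in, while the arm keeps its last pose, push and grip.
It also fails if it takes over 72 s, if anything falls off the work surface, if the arm or the gripper's body presses on something with over 40 N, if the wrist force passes 120 N, or if a joint passes its speed limit or range.

## Working session

There is one attempt and no reset: what is moved stays moved. The work goes in short steps, Python scripts to look and compute and a tool call to move; the robot and the scene stay as the last step left them, time stands still between calls to the robot, and variables do not carry over. Pictures are saved under pics/ and viewed, and the job is handed in when it is done.

Besides the shell and the picture viewer there is one more tool, called after "Emit:" as name(argument=value, ...), one argument or row to a line, values as JSON. play_rows: Moves the arm, as the interface text tells. Its arguments: {"type":"object","properties":{"steps":{"type":"array"},"force":{"type":"number"}},"required":["steps"]}

```bash
mkdir -p pics; ls
python3 - <<'E'
from plant import read_state, imaging, order, env
import cv2
print(read_state()); print(env.hold_point_z)
for n in ("top","side","wrist"):
    print(n,imaging.camera_params(n))
for n in ("top","side"):
    cv2.imwrite(f"pics/{n}0.png",imaging.get_image(n))
E
```

```text
pics
{'t': 0.0, 'joints': array([ 9.42190608e-01,  2.59324379e-01,  1.53608934e+00, -2.10041374e-05,
        1.34799672e+00, -2.02784179e-01]), 'joint_vel': array([-0.0009537 ,  0.00080126, -0.00070428,  0.00045125, -0.00044781,
       -0.00025205]), 'joint_efforts': array([ 4.68200560e-04, -4.37316334e+01, -2.84008116e+01,  7.19179446e-02,
        4.13226185e-02, -1.40604939e-04]), 'position': array([0.2268336 , 0.50043815, 0.21782522]), 'ee_rot': array([-0.5941228 ,  0.59460076,  0.38246166, -0.38365495]), 'force': array([ 0.94412019, -0.44253681,  0.40073139]), 'moment': array([0.08243654, 0.02839242, 0.00998439]), 'width': 0.09356337901386785}
0.0188
top {'fx': 394.7475906845692, 'fy': 394.7475906845692, 'cx': 319.12928984660635, 'cy': 200.166209383999, 'xyz': array([0.351828  , 0.01053104, 1.2215173 ]), 'rotation': array([-0.05822916,  0.70986605, -0.69898993,  0.06412982])}
side {'fx': 497.27640395512566, 'fy': 497.27640395512566, 'cx': 318.7275914341329, 'cy': 193.06197993418525, 'xyz': array([-0.1770229 , -0.78788313,  1.1913301 ]), 'rotation': array([-0.34611704,  0.86148387, -0.34824568,  0.12951247])}
wrist {'fx': 311.3860360331815, 'fy': 311.3860360331815, 'cx': 318.0264594829769, 'cy': 193.61362472633854, 'mount': array([[ 9.99999172e-01,  8.11976924e-04, -9.98653606e-04,
         1.47910199e-04],
       [ 1.17764712e-03, -2.64113089e-01,  9.64491000e-01,
        -1.66826434e-01],
       [ 5.19386947e-04, -9.64491377e-01, -2.64113826e-01,
         7.25123796e-02],
       [ 0.00000000e+00,  0.00000000e+00,  0.00000000e+00,
         1.00000000e+00]])}
```

View pics/top0.png

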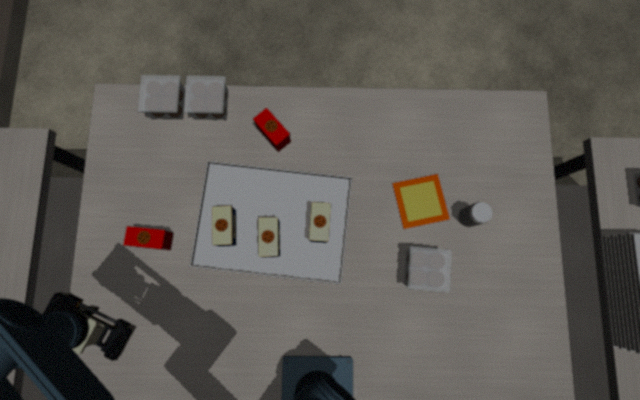

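View pics/side0.png

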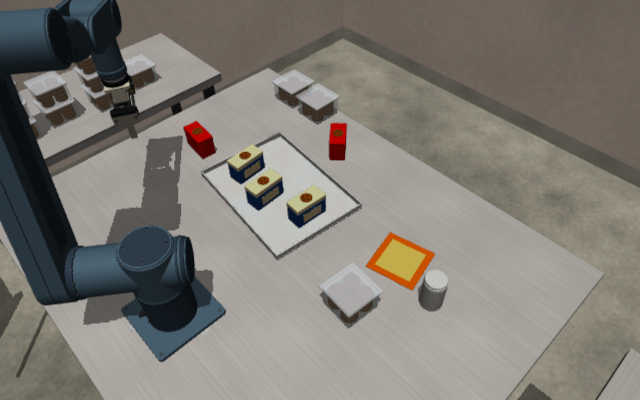

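The top view shows the three tins at about (222,225), (268,237) and (319,221), the mat at (420,201), the box at (430,269), the shaker at (480,213) and two red decoys.

```bash
cat > h.py <<'E'
import numpy as np, cv2
from scipy.spatial.transform import Rotation as R
from plant import read_state, imaging, order, env
def rot(q): return R.from_quat(np.roll(q,-1)).as_matrix()
def cast(p,u,v,z):
    d=rot(p['rotation'])@np.array([(u-p['cx'])/p['fx'],(v-p['cy'])/p['fy'],1.])
    return p['xyz']+d*(z-p['xyz'][2])/d[2]
def rects(mask,p,z,amin):
    out=[]
    cs,_=cv2.findContours(mask.astype(np.uint8),cv2.RETR_EXTERNAL,cv2.CHAIN_APPROX_NONE)
    for c in cs:
        if cv2.contourArea(c)<amin: continue
        W=np.array([cast(p,*q[0],z)[:2] for q in c],np.float32)
        (cx,cy),(w,h),a=cv2.minAreaRect(W*1000)
        if h>w: w,h,a=h,w,a+90
        M=cv2.moments(c); m=cast(p,M['m10']/M['m00'],M['m01']/M['m00'],z)
        out.append((np.round([cx,cy],1),np.round([w,h,(a+90)%180-90],1),np.round(m[:2]*1000,1)))
    return out
E
python3 - <<'E'
from h import *
for n in ("top","side"):
    im=cv2.imread(f'pics/{n}0.png'); p=imaging.camera_params(n)
    hsv=cv2.cvtColor(im,cv2.COLOR_BGR2HSV); H,S,V=[hsv[...,i].astype(int) for i in range(3)]
    print(n,rot(p['rotation'])[:,2])
    cream=(H>15)&(H<35)&(S>45)&(V>90)
    if n=="top":
        for u,v in((222,215),(222,225),(268,250),(420,201),(400,190),(100,300),(150,100)): print(u,v,hsv[v,u])
    cs=cv2.morphologyEx(cream.astype(np.uint8),cv2.MORPH_CLOSE,np.ones((5,5)))
    for r in rects(cs,p,.084,60): print('cream',*r)
    m=(S>150)&(H>5)&(H<35)&(V>120)
    m=cv2.morphologyEx(m.astype(np.uint8),cv2.MORPH_CLOSE,np.ones((3,3)))
    for r in rects(m,p,.003,300): print('mat',*r)
p=imaging.camera_params('top')
print([cast(p,u,v,.024)[:2].round(3) for u,v in((209,163),(350,179),(339,282),(192,265))])
print('shaker',cast(p,482,212,.11),'box',[cast(p,u,v,.082)[:2].round(3) for u,v in((409,247),(451,249),(451,291),(409,290))])
s=read_state(); print(rot(s['ee_rot']).round(3))
E
```

```text
top [ 0.17245035 -0.00698238 -0.98499346]
222 215 [ 32  48 133]
222 225 [ 13 231  84]
268 250 [ 34  30 137]
420 201 [ 28 143 136]
400 190 [ 19 199 131]
100 300 [ 10  13 114]
150 100 [ 15   9 113]
cream [460.2 148.7] [78.2 52.1  1.9] [451.6 151.1]
cream [473.8 283.1] [111.   54.9   3.5] [473.5 282.1]
cream [505.6  10. ] [77.2 44.1 27.1] [498.2   4. ]
cream [ 554.4 -295. ] [108.3 108.1 -77.6] [ 553.9 -294.5]
cream [724.5 746.6] [ 69.2  49.9 -89. ] [721.  742.2]
cream [837.2 778.2] [67.  27.9 52.9] [836.8 778. ]
cream [855.1 890.1] [178.8  79.9 -20.5] [852. 891.]
cream [ 947.4 -368.4] [82.1 51.7 42.5] [ 941.6 -367.7]
cream [967.  737.7] [151.3 133.5 -54.8] [954.5 752.1]
cream [ 993.5 -252.2] [211.8 160.5 -87.4] [1000.2 -243.4]
cream [1015.9 -456.3] [176.1 145.4 -33.2] [1011.8 -464.1]
cream [1082.  -574.9] [ 49.   38.3 -38.4] [1081.5 -575. ]
cream [1116.1  730.7] [115.2  99.5 -20. ] [1112.5  724.7]
cream [1132.2 -372.2] [324.7 159.2 -76.7] [1138.  -384.7]
cream [1064.5  567.6] [255.1 241.3  -0.7] [1090.1  568.5]
mat [ 568.9 -316.3] [147.6 146.9  12.6] [ 567.9 -316.2]
side [ 0.46421333  0.50614417 -0.72685904]
cream [ 518.  -350.5] [104.9 104.7  13.1] [ 516.5 -351.9]
cream [486.4  -6. ] [113.4  60.1  -3.5] [485.8  -5.9]
cream [439.9 141.8] [113.7  59.6   3.2] [438.7 142.4]
cream [472.  276.8] [117.6  62.    3.9] [470.8 277.9]
mat [ 567.8 -318.8] [149.3 149.  -77.4] [ 565.4 -321.6]
[array([0.674, 0.348]), array([ 0.63 , -0.093]), array([ 0.315, -0.061]), array([0.359, 0.379])]
shaker [ 0.51970726 -0.46284228  0.11      ] box [array([ 0.419, -0.258]), array([ 0.415, -0.379]), array([ 0.297, -0.374]), array([ 0.298, -0.255])]
[[ 0.413 -0.001 -0.911]
 [ 0.911 -0.001  0.413]
 [-0.002 -1.     0.   ]]
```

Run:
```python
from h import *
for n in ("top","side"):
    im=cv2.imread(f'pics/{n}0.png'); p=imaging.camera_params(n)
    hsv=cv2.cvtColor(im,cv2.COLOR_BGR2HSV); H,S,V=[hsv[...,i].astype(int) for i in range(3)]
    m=((H>22)&(H<40)&(S>24)&(V>85)) if n=='top' else (H>15)&(H<35)&(S>45)&(V>90)
    b=((H<20)&(S>110)&(V>40))
    m=cv2.morphologyEx((m|b).astype(np.uint8),cv2.MORPH_CLOSE,np.ones((3,3)))
    for mm,l,z,a in((m,'lid',.084,150),(b.astype(np.uint8),'bisc',.087,20)):
        for r in rects(mm,p,z,a):
            if 350<r[0][0]<600 and -60<r[0][1]<330: print(n,l,*r)
    if n=='top': cv2.imwrite('pics/c1.png',np.hstack([cv2.resize(im[190:270,190:350],(480,240),interpolation=0),cv2.cvtColor(cv2.resize(m[190:270,190:350]*255,(480,240)),8)])[:, :800])
```

```text
top lid [443.1 151. ] [112.8  57.8   1.9] [443.2 149.4]
top lid [475.  283.5] [113.7  55.1   3. ] [474.  283.2]
top lid [489.9   5. ] [113.6  65.6  -3.5] [489.4   1.8]
top bisc [442.3 149. ] [ 31.8  31.5 -89.1] [443.3 149.3]
top bisc [474.8 284.1] [ 34.7  31.8 -89.1] [474.6 284.2]
top bisc [490.8   0.5] [32.  31.8  0.9] [490.2   0.6]
side lid [486.4  -6. ] [113.4  60.1  -3.5] [485.8  -5.8]
side lid [439.7 142.9] [113.7  57.3   2.8] [438.7 142.5]
side lid [471.9 278.5] [117.6  59.1   3.6] [470.8 278.1]
side bisc [488.3  -2.5] [ 33.5  33.4 -43. ] [488.3  -3.4]
side bisc [442.5 145.1] [34.4 34.3 -6.1] [441.4 144.9]
side bisc [472.7 279.1] [ 37.2  29.4 -44.7] [472.6 279.5]
```

Emit:
play_rows(
  steps=[
    [0,[0,0,0],-9.2],
    [0,[0,0,0],-9.2],
    [0,[0,0,0],-9.3],
    [0,[-33,5,-33.4],0],
    [0,[-33,5,-33.4],0],
    [0,[-33,5,-33.4],0],
    [0,[-33,5,-33.4],0],
    [0,[-33,5,-33.4],0],
    [0,[-33,5,-33.4],0],
    [0,[-33,5,-33.4],0],
  ],
  force=50,
)

```text
t: 1.35
position: [0.4746, 0.2825, 0.1831]
ee_rot: [0.486, -0.485, -0.514, 0.514]
force: [0.6, -0.0, 0.4]
width: 0.0927
```

```bash
cat >> h.py <<'E'
def goto(x,y,tcpz,yaw=None):
    s=read_state(); M=rot(s['ee_rot']); t=np.array([x,y,tcpz])
    cur=np.degrees(np.arctan2(M[1,0],M[0,0]))
    print('t',s['t'],'pos',(s['position']*1000).round(1),'yaw',cur.round(2),'tilt',M[2,:].round(3),'w',round(s['width']*1000,1),'F',s['force'].round(2),'M',s['moment'].round(3))
    sp=0 if yaw is None else -((yaw-cur+180)%360-180)
    a=np.radians(cur if yaw is None else yaw)
    N=np.array([[np.cos(a),np.sin(a),0],[0,0,-1],[-np.sin(a),np.cos(a),0]])
    d=t-s['position']
    print('spin',round(sp,2),'then shift(after spin)',(N@d*1000).round(1),' (before spin)',(M.T@d*1000).round(1))
E
python3 - <<'E'
from h import *
goto(.474,.282,.034,93.3)
im=imaging.get_image('wrist'); cv2.imwrite('pics/w1.png',im)
E
```

```text
t 1.35 pos [474.6 282.5 183.1] yaw 93.3 tilt [-0.    -1.     0.001] w 92.7 F [ 0.58 -0.03  0.41] M [ 0.03   0.005 -0.018]
spin 0.0 then shift(after spin) [ -0.5 149.1   0.7]  (before spin) [ -0.5 149.1   0.6]
```

View pics/w1.png

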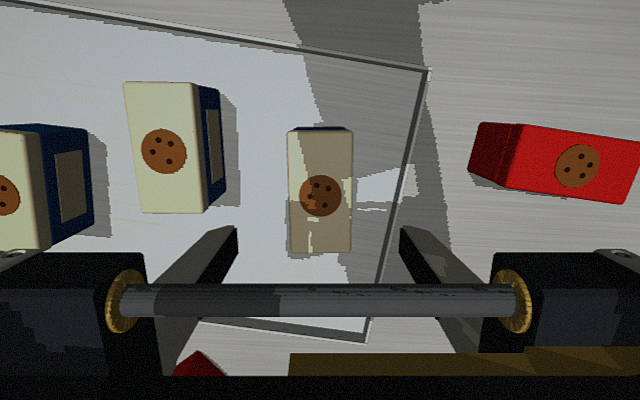

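```bash
cat >> h.py <<'E'
def wcast(u,v,z):
    s=read_state(); p=imaging.camera_params('wrist'); M=rot(s['ee_rot']); T=p['mount']
    o=M@T[:3,3]+s['position']; d=M@T[:3,:3]@np.array([(u-p['cx'])/p['fx'],(v-p['cy'])/p['fy'],1.])
    return o+d*(z-o[2])/d[2]
E
python3 - <<'E'
from h import *
for q in((320,196),(163,151)): print(wcast(*q,.087))
for q in((287,131),(352,131),(350,253),(289,252)): print(wcast(*q,.084))
E
```

```text
[0.48026611 0.27977854 0.087     ]
[0.44842845 0.14536927 0.087     ]
[0.42623728 0.24901908 0.084     ]
[0.42319729 0.30331169 0.084     ]
[0.53459765 0.31088131 0.084     ]
[0.53686389 0.25411443 0.084     ]
```

Emit:
play_rows(
  steps=[
    [0,[-1.5,30,-2],0],
    [0,[0,35,0],0],
    [0,[0,35,0],0],
    [0,[0,30,0],0],
    [0,[0,19,0],0],
    [0,[0,0,0],0],
    [1,[0,0,0],0],
    [1,[0,0,0],0],
    [1,[0,0,0],0],
    [1,[0,0,0],0],
  ],
  force=50,
)

```text
t: 2.65
position: [0.4763, 0.2828, 0.0352]
ee_rot: [-0.485, 0.486, 0.515, -0.514]
force: [-1.0, 4.6, 1.5]
width: 0.0575
```

Emit:
play_rows(
  steps=[
    [1,[0,0,0],0],
    [1,[0,0,0],0],
    [1,[0,0,0],0],
    [1,[0,0,0],0],
  ],
)

```text
t: 3.15
position: [0.4764, 0.2829, 0.0352]
ee_rot: [-0.485, 0.485, 0.515, -0.514]
force: [0.1, 2.8, 6.2]
width: 0.0561
```

Emit:
play_rows(
  steps=[
    [1,[0,-20,0],0],
    [1,[0,-30,0],0],
    [1,[0,-35,0],0],
    [1,[0,-30,0],0],
    [1,[0,-10,0],0],
    [1,[0,0,30],0],
    [1,[0,0,40],0],
    [1,[0,0,0],0],
    [1,[0,0,0],0],
    [1,[0,0,0],0],
  ],
)

```text
t: 4.4
position: [0.4068, 0.2782, 0.1592]
ee_rot: [0.485, -0.485, -0.514, 0.514]
force: [0.5, 0.0, -4.6]
width: 0.0559
```

```bash
cat >> h.py <<'E'
def rd():
    s=read_state(); M=rot(s['ee_rot'])
    print('t',round(s['t'],2),(s['position']*1000).round(1),'Ft',(M.T@s['force']).round(2),'Mt',(M.T@s['moment']).round(3),'w',round(s['width']*1000,2),'v',np.abs(s['joint_vel']).max().round(3))
E
python3 -c "
from h import *
rd()"
```

```text
t 4.4 [406.8 278.2 159.2] Ft [ 0.    4.61 -0.48] Mt [ 0.058  0.006 -0.004] w 55.93 v 0.004
```

Emit:
play_rows(
  steps=[
    [1,[0,0,-62],0],
    [1,[0,0,-62],0],
    [1,[0,0,-16],0],
    [1,[0,0,0],0],
    [1,[0,0,0],0],
    [1,[0,0,0],0],
    [1,[0,0,0],0],
    [1,[0,0,0],0],
  ],
)

```text
t: 5.4
position: [0.5455, 0.2866, 0.16]
ee_rot: [-0.485, 0.485, 0.514, -0.514]
force: [0.0, 0.5, -5.2]
width: 0.0556
```

```bash
python3 -c "
from h import *
rd()"
```

```text
t 5.4 [545.5 286.6 160. ] Ft [ 0.46  5.15 -0.06] Mt [ 0.008 -0.066 -0.075] w 55.63 v 0.003
```

Emit:
play_rows(
  steps=[
    [1,[0,0,62],0],
    [1,[0,0,62],0],
    [1,[0,0,16],0],
    [1,[0,0,0],0],
    [1,[0,0,0],0],
    [1,[0,0,0],0],
    [1,[0,0,0],0],
    [1,[0,0,0],0],
  ],
)

```text
t: 6.4
position: [0.4064, 0.2782, 0.1594]
ee_rot: [0.486, -0.485, -0.514, 0.514]
force: [0.4, 0.3, -5.3]
width: 0.0555
```

```bash
python3 -c "
from h import *
rd()"
```

```text
t 6.4 [406.4 278.2 159.4] Ft [ 0.29  5.33 -0.39] Mt [-0.018  0.023 -0.002] w 55.46 v 0.006
```

Emit:
play_rows(
  steps=[
    [1,[0,0,-62],0],
    [1,[0,0,-62],0],
    [1,[0,0,-16],0],
    [1,[0,0,0],0],
    [1,[0,0,0],0],
    [1,[0,0,0],0],
    [1,[0,0,0],0],
    [1,[0,0,0],0],
  ],
)

```text
t: 7.4
position: [0.5455, 0.2866, 0.16]
ee_rot: [-0.485, 0.485, 0.514, -0.514]
force: [0.7, 0.2, -4.0]
width: 0.0562
```

```bash
python3 -c "
from h import *
rd()"
```

```text
t 7.4 [545.5 286.6 160. ] Ft [ 0.19  3.96 -0.68] Mt [0.025 0.01  0.003] w 56.17 v 0.006
```

```bash
cat >> h.py <<'E'
def avg(n=8):
    L=[]
    for i in range(n):
        s=read_state(); M=rot(s['ee_rot']); L.append(np.r_[M.T@s['moment'],M.T@s['force']])
        imaging.get_image('side')
    L=np.array(L); rd(); print('Mt mean',L[:,:3].mean(0).round(3),'sd',L[:,:3].std(0).round(3),'Ft',L[:,3:].mean(0).round(2))
E
python3 -c "
from h import *
avg()"
```

```text
t 7.8 [545.9 286.4 159.6] Ft [ 0.06  4.94 -0.27] Mt [ 0.009  0.006 -0.038] w 55.89 v 0.001
Mt mean [-0.006  0.003 -0.034] sd [0.025 0.032 0.03 ] Ft [ 0.1   4.29 -0.19]
```

Emit:
play_rows(
  steps=[
    [1,[0,0,62],0],
    [1,[0,0,62],0],
    [1,[0,0,16],0],
    [1,[0,0,0],0],
    [1,[0,0,0],0],
    [1,[0,0,0],0],
    [1,[0,0,0],0],
    [1,[0,0,0],0],
  ],
)

```text
t: 8.8
position: [0.4064, 0.2783, 0.1594]
ee_rot: [0.486, -0.485, -0.514, 0.514]
force: [-0.0, 0.3, -4.4]
width: 0.0555
```

```bash
python3 -c "
from h import *
avg()"
```

```text
t 9.2 [406.1 278.4 159.7] Ft [ 0.5   3.92 -0.16] Mt [ 0.005  0.01  -0.026] w 55.5 v 0.002
Mt mean [-0.016  0.003 -0.031] sd [0.025 0.035 0.018] Ft [0.2  4.53 0.09]
```

Tin 1's moment difference is 0.01 N m, so it is sound. Putting it back.

Emit:
play_rows(
  steps=[
    [1,[0,0,-35],0],
    [1,[0,0,-35],0],
    [1,[0,30,0],0],
    [1,[0,35,0],0],
    [1,[0,30,0],0],
    [1,[0,20,0],0],
    [1,[0,9,0],0],
    [1,[0,0,0],0],
    [0,[0,0,0],0],
    [0,[0,0,0],0],
  ],
)

```text
t: 10.45
position: [0.477, 0.2827, 0.0367]
ee_rot: [-0.485, 0.486, 0.515, -0.513]
force: [0.3, -0.1, 0.3]
width: 0.0712
```

Emit:
play_rows(
  steps=[
    [0,[0,0,0],0],
    [0,[0,0,0],0],
    [0,[0,0,0],0],
    [0,[0,-30,0],0],
    [0,[0,-40,0],0],
    [0,[0,-40,0],0],
    [0,[0,-30,0],0],
  ],
)

```text
t: 11.32
position: [0.4763, 0.2825, 0.1775]
ee_rot: [-0.485, 0.486, 0.515, -0.514]
force: [0.3, 0.2, -0.8]
width: 0.0927
```

Run:
```python
from h import *
goto(.443,.147,.17,92.5)
cv2.imwrite('pics/w2.png',imaging.get_image('wrist'))
```

```text
t 11.325 pos [476.3 282.5 177.5] yaw 93.31 tilt [ 0.    -1.    -0.002] w 92.7 F [ 0.26  0.19 -0.77] M [ 0.052  0.03  -0.016]
spin 0.81 then shift(after spin) [-134.     7.5   39.2]  (before spin) [-133.4    7.4   41.1]
```

View pics/w2.png

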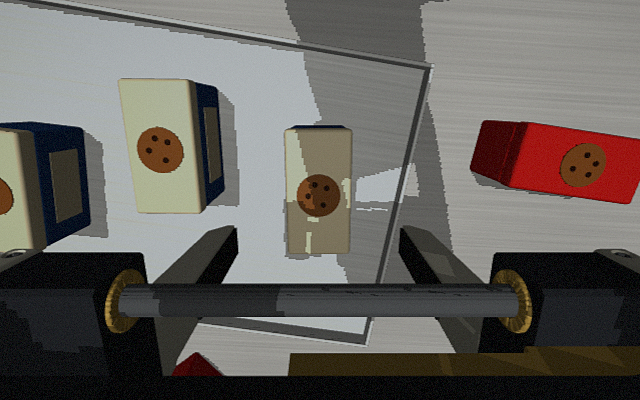

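Tin 1 is standing upright again with its biscuit at (318,196). On to the middle tin.

Emit:
play_rows(
  steps=[
    [0,[0,0,0],0.8],
    [0,[-34,0,10],0],
    [0,[-34,0,10],0],
    [0,[-34,0,10],0],
    [0,[-31.5,0,9],0],
    [0,[0,0,0],0],
  ],
)

```text
t: 12.12
position: [0.4414, 0.1458, 0.174]
ee_rot: [0.491, -0.489, -0.509, 0.511]
force: [-0.9, -0.7, -0.2]
width: 0.0926
```

Run:
```python
from h import *
goto(.443,.147,.035,92.5)
im=imaging.get_image('wrist'); cv2.imwrite('pics/w3.png',im)
hsv=cv2.cvtColor(im,cv2.COLOR_BGR2HSV)
b=((hsv[...,0]<18)&(hsv[...,1]>110)&(hsv[...,2]>50)).astype(np.uint8); b[:100]=0;b[240:]=0
n,_,st,c=cv2.connectedComponentsWithStats(b)
for i in range(1,n):
    if st[i,4]>300: print(st[i],c[i],wcast(*c[i],.087))
```

```text
t 12.125 pos [441.4 145.8 174. ] yaw 92.31 tilt [-0.    -1.     0.003] w 92.6 F [-0.9  -0.72 -0.21] M [ 0.043  0.008 -0.002]
spin -0.19 then shift(after spin) [  1.2 139.   -1.7]  (before spin) [  1.2 139.   -2.1]
[ 587  157   53   65 1593] [617.15065913 186.61958569] [0.42217415 0.39717937 0.087     ]
[ 300  180   44   43 1371] [321.78920496 200.83223924] [0.4450224  0.14977019 0.087     ]
[450 221  43  19 533] [471.95684803 231.56285178] [0.46750717 0.28225409 0.087     ]
[131 225  41  15 414] [150.08937198 233.15700483] [0.48086165 0.00065413 0.087     ]
```

View pics/w3.png

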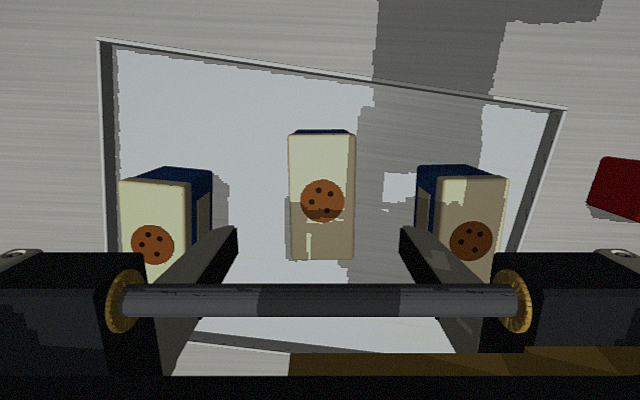

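The middle tin's biscuit is at (322,201), centred between the fingers.

Emit:
play_rows(
  steps=[
    [0,[2,30,-2.5],0],
    [0,[0,35,0],0],
    [0,[0,35,0],0],
    [0,[0,25,0],0],
    [0,[0,14,0],0],
    [0,[0,0,0],0],
    [1,[0,0,0],0],
    [1,[0,0,0],0],
    [1,[0,0,0],0],
    [1,[0,0,0],0],
  ],
)

```text
t: 13.42
position: [0.4455, 0.1494, 0.0371]
ee_rot: [-0.489, 0.489, 0.511, -0.511]
force: [-0.5, 0.2, 1.0]
width: 0.0575
```

Emit:
play_rows(
  steps=[
    [1,[0,0,0],0],
    [1,[0,0,0],0],
    [1,[0,0,0],0],
    [1,[0,-20,0],0],
    [1,[0,-30,0],0],
    [1,[0,-35,0],0],
    [1,[0,-30,0],0],
    [1,[0,-10,0],0],
    [1,[0,0,0],0],
  ],
)

```text
t: 14.55
position: [0.445, 0.1494, 0.1611]
ee_rot: [0.489, -0.489, -0.511, 0.511]
force: [-0.3, 0.2, -4.5]
width: 0.056
```

Emit:
play_rows(
  steps=[
    [1,[0,0,-62],0],
    [1,[0,0,-62],0],
    [1,[0,0,-16],0],
    [1,[0,0,0],0],
    [1,[0,0,0],0],
    [1,[0,0,0],0],
    [1,[0,0,0],0],
    [1,[0,0,0],0],
  ],
)

```text
t: 15.55
position: [0.5849, 0.1556, 0.1621]
ee_rot: [-0.489, 0.489, 0.511, -0.511]
force: [-0.5, -0.1, -3.2]
width: 0.0557
```

```bash
python3 -c "
from h import *
avg()"
```

```text
t 15.95 [585.1 155.5 161.6] Ft [ 0.18  4.25 -0.99] Mt [ 0.108  0.042 -0.019] w 55.85 v 0.001
Mt mean [ 0.056  0.025 -0.024] sd [0.014 0.02  0.03 ] Ft [-0.35  3.77 -0.05]
```

Emit:
play_rows(
  steps=[
    [1,[0,0,62],0],
    [1,[0,0,62],0],
    [1,[0,0,16],0],
    [1,[0,0,0],0],
    [1,[0,0,0],0],
    [1,[0,0,0],0],
    [1,[0,0,0],0],
    [1,[0,0,0],0],
  ],
)

```text
t: 16.95
position: [0.4456, 0.1494, 0.1615]
ee_rot: [0.489, -0.489, -0.511, 0.511]
force: [1.0, -0.0, -3.4]
width: 0.0561
```

```bash
python3 -c "
from h import *
avg()"
```

```text
t 17.35 [445.2 149.4 161.7] Ft [ 0.75  3.28 -0.21] Mt [-0.06   0.026 -0.04 ] w 55.96 v 0.001
Mt mean [-0.068 -0.017 -0.027] sd [0.027 0.026 0.032] Ft [-0.09  3.91 -0.28]
```

The middle tin's difference is about 0.12 N m, so it seems to be the rattler. I'll confirm with another stroke.

Emit:
play_rows(
  steps=[
    [1,[0,0,-62],0],
    [1,[0,0,-62],0],
    [1,[0,0,-16],0],
    [1,[0,0,0],0],
    [1,[0,0,0],0],
    [1,[0,0,0],0],
    [1,[0,0,0],0],
    [1,[0,0,0],0],
  ],
)

```text
t: 18.35
position: [0.5848, 0.1556, 0.162]
ee_rot: [-0.489, 0.489, 0.511, -0.511]
force: [-0.4, 0.4, -3.6]
width: 0.0556
```

```bash
python3 -c "
from h import *
avg()
goto(.568,-.317,.2)
cv2.imwrite('pics/t3.png',imaging.get_image('top'))
"
```

```text
t 18.75 [585.1 155.5 161.6] Ft [-0.73  3.5   0.44] Mt [ 0.071  0.055 -0.021] w 55.89 v 0.002
Mt mean [ 0.058 -0.004 -0.03 ] sd [0.026 0.021 0.026] Ft [ 0.14  4.01 -0.09]
t 18.75 pos [585.1 155.5 161.6] yaw 92.5 tilt [ 0. -1.  0.] w 55.9 F [-0.41 -0.74 -3.5 ] M [ 0.018  0.072 -0.055]
spin 0 then shift(after spin) [-471.3  -38.4   37.7]  (before spin) [-471.3  -38.4   37.7]
```

View pics/t3.png

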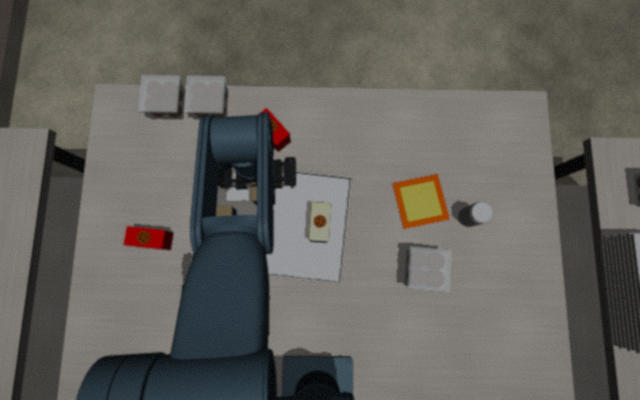

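Confirmed: +0.058, −0.068, +0.058 N m at successive stops. Carrying it to the mat at (0.568, −0.317).

Emit:
play_rows(
  steps=[
    [1,[-15,-8,1],0],
    [1,[-30,-8,2.5],0],
    [1,[-36,-8,3],0],
    [1,[-36,0,3],0],
    [1,[-36,0,3],0],
    [1,[-36,0,3],0],
    [1,[-36,0,3],0],
    [1,[-36,0,3],0],
    [1,[-36,0,3],0],
    [1,[-36,0,3],0],
  ],
)

```text
t: 20.05
position: [0.5717, -0.1806, 0.1864]
ee_rot: [0.489, -0.489, -0.511, 0.511]
force: [-0.0, 0.3, -3.9]
width: 0.0554
```

Emit:
play_rows(
  steps=[
    [1,[-36,0,2],0],
    [1,[-36,0,2],0],
    [1,[-30,0,2],0],
    [1,[-20,0,2],0],
    [1,[-12,0,1],0],
    [1,[-4,0,1],0],
    [1,[0,0,0],0],
    [1,[0,0,0],0],
  ],
)

```text
t: 21.05
position: [0.5684, -0.3156, 0.1857]
ee_rot: [-0.489, 0.489, 0.511, -0.511]
force: [-0.4, -0.3, -2.9]
width: 0.056
```

```bash
python3 -c "
from h import *
goto(.568,-.317,.186)
"
```

```text
t 21.05 pos [ 568.4 -315.6  185.7] yaw 92.57 tilt [ 0. -1.  0.] w 56.0 F [-0.43 -0.3  -2.86] M [0.053 0.032 0.02 ]
spin 0 then shift(after spin) [-1.3 -0.3  0.5]  (before spin) [-1.3 -0.3  0.5]
```

Emit:
play_rows(
  steps=[
    [1,[-1.5,0,0],0],
    [1,[0,0,0],0],
    [1,[0,0,0],0],
    [1,[0,0,0],0],
    [1,[0,0,0],0],
    [1,[0,0,0],0],
    [1,[0,0,0],0],
    [1,[0,0,0],0],
  ],
)

```text
t: 22.05
position: [0.5683, -0.3182, 0.1857]
ee_rot: [0.489, -0.489, -0.511, 0.511]
force: [-0.6, 0.5, -4.1]
width: 0.056
```

```bash
python3 -c "
from h import *
goto(.568,-.317,.186); rd()
for n in ('top','side'): cv2.imwrite(f'pics/{n}4.png',imaging.get_image(n))
"
```

```text
t 22.05 pos [ 568.3 -318.2  185.7] yaw 92.5 tilt [-0. -1.  0.] w 56.0 F [-0.64  0.55 -4.12] M [ 0.103  0.023 -0.018]
spin 0 then shift(after spin) [ 1.2 -0.3  0.2]  (before spin) [ 1.2 -0.3  0.2]
t 22.05 [ 568.3 -318.2  185.7] Ft [0.57 4.12 0.61] Mt [ 0.019  0.018 -0.104] w 56.0 v 0.003
```

View pics/side4.png

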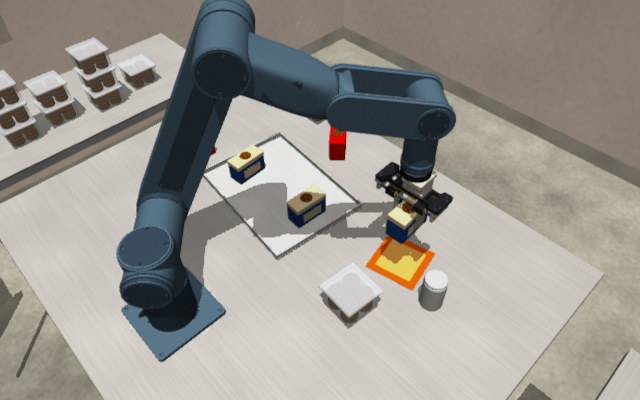

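View pics/top4.png

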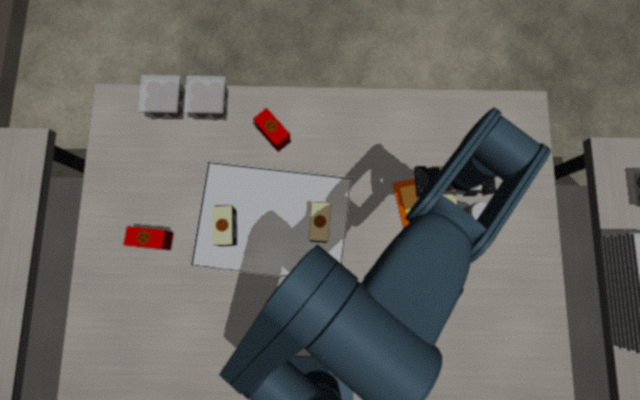

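The side view shows the tin held upright at (403,222) above the mat. The sound tins stand at (245,160) and (306,205), and the box and shaker haven't moved.

```bash
python3 -c "
from plant import order
print(order.finish_job())"
```

```text
the job is handed in; nothing more can be done
None
```

The middle tin in the row has the loose ball. I handed the job in at about 22 s with the gripper holding that tin upright and still above the centre of the mat.

- **Which tin rattles:** the tool moment was +0.058, −0.068 and +0.058 N m at successive stops, a difference of about 0.12 against the 0.14 expected. For the left tin (at larger y), averaged readings at the two ends differed by only 0.01, so I set it back upright on the baking sheet. I did not lift the third tin.
- **Final hold:** the tool was at (0.568, −0.318, 0.186), within about 1 mm of the mat centre I measured. By the grasp height, the tin's underside is about 15 cm above the mat. The fingers were 56.0 mm apart and the arm was at rest.
- **Rest of the scene:** the last side and top views show both sound tins standing on the sheet. In the side view the biscuit box and shaker are where they started.
- **Disagreements:** the cameras differed from each other by 2–6 mm on tin and mat positions. I used values between them, and both grasps closed fully on the tins.

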